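Chock the bottle, then open the stop arm

ROBOT

A 7-joint arm with a two-finger parallel gripper is mounted at the origin on the work surface. World frame = base frame: x ahead of the robot, y to its left, z up, the work surface at z = 0. Lengths are in m, angles in rad, forces in N, time in s.
With the tool pointing down it reaches from about 0.425 to 0.925 m from the base axis. Payload 6.8 kg.
Tool frame: the origin (TCP) lies on the centre line of the jaws, within the pads' length; the fingertips stand 19 mm ahead of it and the grasp point (between the pads) is the TCP (bot.nose_length is the distance from the TCP to the fingertips, in m); z points along the fingers, y is the line along which they close (so a half turn about z gives the same grasp; the last joint's range is limited). The gripper opens to 85 mm and grips with 20 to 120 N. Pads are 22 mm wide; open, the fingers measure 114 mm over their backs; the gripper's body (76 mm by 85 mm) begins 54 mm behind the grasp point. The pads swing forward as they close: fully open they stand 13 mm farther back than shut.
Start: joints at [-0.108, 0.477, 0.022, 1.555, -0.011, 1.109, -0.083], TCP at [0.675, 0, 0.25] pointing down, gripper open.
Joint ranges: [-2.96, 2.96], [-0.34, 2.1], [-1.41, 1.46], [0.24, 2.44], [-1.37, 4.51], [0.17, 1.92], [-2.96, 2.96]. Speed limits (rad/s): [2.39, 2.39, 3.14, 3.14, 3.14, 3.14, 3.14].

INTERFACE

Orientations are given as [roll, pitch, yaw] about the fixed x, y, z axes, in that order (R = Rz(yaw) Ry(pitch) Rx(roll)).
In Python, from bench import bot gives the robot as it stands.
- The arm moves only by the tool send_rows, never from a script. Its argument "series" is a list of rows, each a list of 7 numbers: the closure in counts, from 0 (fully open) to 255 (shut), then the shift along the world's x, y, z in units of 60 mm (1.0 is 60 mm), then the turn, a rotation vector about the world's x, y, z in units of 6 degrees (1.0 is 6 degrees). A call has 1 to 8 rows; each row shifts and turns the commanded pose from where the row before left it; what a row does not reach is not made up. A row lasts 1/8 s, in which the tool goes at most 62.5 mm and 10.7 degrees, less where a joint would pass 70% of its speed; a pose out of reach is approached as far as the arm can. A call is refused whole if a number of a shift passes 1 or a number of a turn 1, either way. A call with a gripper value outside its range is refused whole. The fingers move at their own pace and stop on an object; "grip_force" is the grip in N (left out, the last holds). Time passes only in rows, so rows that do not move let the fingers close. It gives the time, the measured TCP pose, the force, the opening and the grip force at its end, in the units of the state.
- bot.state(): the state, without advancing time (a new reading comes with each control period).
- bot.capture(name): name is "scene" or "side" or "wrist"; returns the picture (420x560x3 uint8, red, green, blue); there is no depth.
- bot.camera_params(name): a dict with "K" (3x3 intrinsics, pixels), "rvec" (rotation vector, rad) and "tvec" (3), from world to camera coordinates, as OpenCV has them. Camera axes: x right, y down, z forward; pixel columns grow to the right and rows downward; lengths in m; the calibration is good to about 2 mm. A picture is of the moment at which its call begins: read the wrist's pose just before it. camera_params takes no time and is no camera call; for the wrist camera it gives the pose at the moment of the call.
- bot.close_job(): hands the job in; it is judged then, once.
The state is a dict: "t": time; "q": joint angles; "qd": joint speeds; "tau": joint torques, N m; "tcp_pos": TCP position; "tool_rot": TCP orientation; "ft_force": force on the tool from outside, world axes, zero at the start; "wrist_torque": the same for the moment, N m; "grip_width": opening from 0.0 (shut) to 1.0 (fully open); "grip_force": force on a finger pad.
Only numpy, scipy, OpenCV 4.12 (cv2) and the standard library are available. Lean on these libraries where they do the work, as an engineer would, in place of code of your own. Each camera call takes 0.05 s, during which the arm holds its last target. There are 200 camera calls.

TASK

The amber bottle lying on the sloping board is kept from rolling down only by the board's swinging stop arm, which has to be opened for wiping down. Push the loose wedge chock, thin edge first, up the board under the arm until it sits squarely and snugly against the low side of the bottle at the middle of its round body; only then swing the stop arm right open, away from the bottle, so that the chock alone keeps the bottle where it now lies. Leave the other things on the table where they are.

Things in the scene. Friction and masses are not known exactly. Their poses are not given: they have to be found in the camera images.
- board: fixed sloping white board 230 mm wide, 261 mm long, low edge to the robot (yaw within 0.2 rad). Origin on the table, middle of the low edge; x points uphill (level), y along the low edge to the arm's hinge side, z up. Surface flush with the table at x = 0, rising 0.105 rad (11 mm high at x = 104), no lip. White walls 38 mm high along the sides from x = 150 mm and at the high end
- bottle_center (a point): centre of the round body, on the axis, of the loose amber bottle lying across the board; y runs along its axis to the white cap, x and z turn as it rolls. Body 80 mm in diameter, 130 mm long (65 either side of here), neck and cap 27 mm more; 0.35 to 0.7 kg. It starts against the stop arm at board x = about 149 mm, 56 mm above the table
- chock_center (a point): centre, 14 mm up, of the loose black rubber wedge: 76 long (x), 64 wide (y), 28 mm high, 0.13 to 0.21 kg. Upright rear at x = -38; top flat to x = 0, then falling at 34 degrees to the 2 mm thin edge at x = +38. Starts flat on the table below the board, thin edge to it, up to 0.3 rad askew and 80 mm to the side of board y = 0. Snug, it lies about 55 mm downhill of the bottle's centre
- stop_arm (a joint): angle of the stop arm about its upright hinge: 0 shut (lies along board -y, against the bottle), growing as the free end swings downhill towards the robot, clockwise from above; 1.45 fully open (points downhill). Stiff hinge (0.2 N m), no spring: stays where it is left
- stop_arm_hinge (a point): fixed point on the arm's hinge axis at rod height: board x = 104, y = +105, z = 58 mm
- stop_arm_grip (a point): middle of the black grip (18 mm thick, 30 mm long) at the stop arm's free end, 285 mm from the hinge axis; moves with the arm. The arm is a level steel rod 10 mm thick, axis 58 mm above the table; shut, its outer 80 mm stick out beyond the board's side. The chock passes under the rod with about 14 mm to spare
- jar: small amber jar, 52 mm across, 75 mm tall; origin under its middle
- vial_rack: white block 60 x 90 mm with six capped vials, 65 mm tall; origin under its middle
- well_plate: flat clear plate with 96 wells, 85 x 127 x 14 mm; origin under its middle
- wash_bottle: white upright bottle, 70 mm across, 170 mm tall; origin under its middle
- tip_box: grey box of pipette tips, 85 x 120 x 67 mm; origin under its middle
- pipette: white and black pipette lying on the table, 250 mm long, 26 mm thick; origin at the table under its grip
- beaker: glass beaker, 70 mm across, 85 mm tall; origin under its middle
There are look-alikes about, which are no part of the job. Several things look just like the part that bears chock_center: the one meant starts farthest to the robot's left.

How it is judged:
On the way, in this order (a step that is already met when the one before it is completed fails the run):
1. the chock touches the low side of the bottle at its middle, squarely, while the stop arm is still shut (contact force between chock and bottle above 0.05 N and value of joint stop_arm below 0.1 rad and y of chock_center in the frame of bottle_center between -0.025 and 0.025 m and angle between the x axis of chock_center and the x axis of board, either way round below 0.25 rad and angle between chock_center's own z axis and vertical below 0.25 rad and x of chock_center in the frame of board below 0.125 m), for 0.2 s.
2. the stop arm is swung open (value of joint stop_arm above 1 rad), for 0.2 s.
At the end, for the whole second after the job is handed in: arm open past 1.0 rad; chock flat on the board, touching the bottle's low side (over 0.05 N), within 25 mm of the body's middle and 0.25 rad of uphill; bottle across the board within 0.25 rad, its centre 130 to 185 mm uphill of the low edge; both at rest (under 20 mm/s) (value of joint stop_arm above 1 rad and contact force between chock and bottle above 0.05 N and y of chock_center in the frame of bottle_center between -0.025 and 0.025 m and angle between the x axis of chock_center and the x axis of board, either way round below 0.25 rad and angle between chock_center's own z axis and vertical below 0.25 rad and x of chock_center in the frame of board below 0.125 m and x of bottle_center in the frame of board between 0.13 and 0.185 m and angle between the y axis of bottle_center and the y axis of board, either way round below 0.25 rad and linear speed of each of bottle, chock below 0.02 m/s).
It fails at once if another thing on the table is moved by more than 30 mm (distance of any of jar, vial_rack, well_plate, wash_bottle, tip_box, pipette, beaker from where it was at the start of the episode above 0.03 m).
It also fails if it takes over 72 s, if anything falls off the work surface, if the arm or the gripper's body presses on something with over 40 N, if the wrist force passes 120 N, or if a joint passes its speed limit or range.

## Working session

There is one attempt and no reset: what is moved stays moved. The work goes in short steps, Python scripts to look and compute and a tool call to move; the robot and the scene stay as the last step left them, time stands still between calls to the robot, and variables do not carry over. Pictures are saved under pics/ and viewed, at most 13 in all, crops included, and the job is handed in when it is done.

Besides the shell and the picture viewer there is one more tool, called after "Emit:" by a JSON object that holds its "op" and its "data". send_rows: Moves the arm, as the interface text tells. Its arguments: {"type":"object","properties":{"series":{"type":"array","items":{"type":"array","items":{"type":"number"}}},"grip_force":{"type":"number"}},"required":["series"]}

```bash
mkdir -p pics; ls; cat > h.py <<'E'
import numpy as np, cv2
from bench import bot
def cam(n):
    p=bot.camera_params(n);R=cv2.Rodrigues(np.array(p["rvec"],float))[0];return np.array(p["K"]),R,np.array(p["tvec"],float).ravel()
def ray(c,u,v):
    K,R,t=c;d=R.T@np.linalg.solve(K,[u,v,1.]);return -R.T@t,d
def onz(c,u,v,z):
    o,d=ray(c,u,v);return o+d*(z-o[2])/d[2]
def proj(c,P):
    K,R,t=c;q=K@(R@np.array(P)+t);return q[:2]/q[2]
def save(n,f):
    im=bot.capture(n);cv2.imwrite(f,im[:,:,::-1]);return im
E
python3 - <<'E'
from h import *
a=save("scene","pics/sc.png");b=save("side","pics/si.png")
for n in("scene","side","wrist"):
    c=cam(n);print(n,(-c[1].T@c[2]).round(3),c[0][0,0],c[1][2].round(2))
print(bot.state())
E
```

```text
pics
scene [ 1.023 -0.405  0.909] 390.40075928067677 [-0.52  0.36 -0.78]
side [ 0.286 -1.203  1.095] 484.2071601223087 [ 0.14  0.74 -0.66]
wrist [0.674 0.076 0.372] 324.515131486499 [-0.   -0.3  -0.95]
{'t': 0.1, 'q': array([-0.10809531,  0.47772507,  0.02233889,  1.5563232 , -0.01149014,
        1.10927007, -0.08306838]), 'qd': array([-0.00126247, -0.0019127 , -0.00017991, -0.00226402,  0.00132605,
       -0.00115554,  0.00077379]), 'tau': array([ 5.69385389e-03, -5.97765398e+01,  1.61440808e+00, -2.81952703e+01,
        1.29656185e-02,  5.02699884e-03, -1.13572563e-05]), 'tcp_pos': array([ 6.74520218e-01, -1.02852629e-05,  2.49430113e-01]), 'tool_rot': array([-3.13999986e+00,  1.22693132e-04,  1.57085143e+00]), 'ft_force': array([ 0.9781016 , -0.31539245, -0.72300573]), 'wrist_torque': array([-0.04485347,  0.04209664,  0.02001256]), 'grip_force': 0.0, 'grip_width': 1.000198364351623}
```

View pics/sc.png

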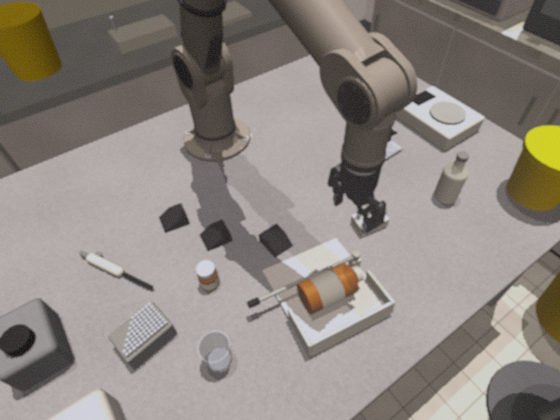

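View pics/si.png

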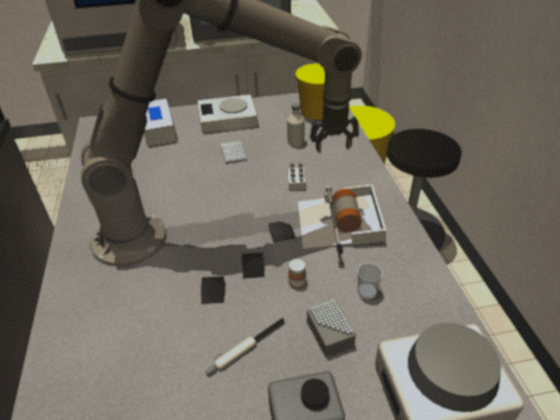

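Scene picture: three look-alike black wedges at (174,217), (215,235) and (275,240); in the side view they are at (213,290), (253,265) and (282,232). The robot's left (+y) is scene right and away from the side camera, so (275,240) scene / (282,232) side should be the one meant. The grip is at scene (253,302) and the board at about (330,290).

```bash
python3 - <<'E'
from h import *
a=cv2.imread("pics/sc.png");b=cv2.imread("pics/si.png")
for n,(u,v) in dict(A=(174,217),B=(215,235),C=(275,240)).items(): print(n,onz(cam("scene"),u,v,.02).round(3))
for n,(u,v) in dict(A=(213,290),B=(253,265),C=(282,232)).items(): print(n,onz(cam("side"),u,v,.02).round(3))
x=cv2.resize(a[210:360,240:400],None,fx=5/2*1.4,fy=5/2*1.4,interpolation=cv2.INTER_CUBIC)
y=cv2.resize(b[180:270,260:400],None,fx=3.5,fy=3.5,interpolation=cv2.INTER_CUBIC)
w=max(x.shape[1],y.shape[1]);
cv2.imwrite("pics/crop1.png",x);print(x.shape)
E
```

```text
A [ 0.254 -0.28   0.02 ]
B [ 0.381 -0.214  0.02 ]
C [ 0.494 -0.088  0.02 ]
A [ 0.25  -0.289  0.02 ]
B [ 0.376 -0.219  0.02 ]
C [ 0.489 -0.098  0.02 ]
(525, 560, 3)
```

View pics/crop1.png

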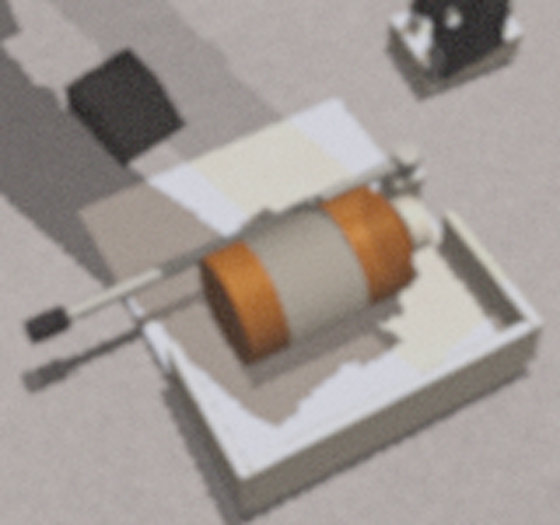

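Crop: wedge C (crop 125,105) is a black wedge with its thin edge toward the board's low edge (80,212)-(340,100). At y≈-0.09 it is the farthest left of A, B and C, so it is the one meant. The wrist camera should cover both from here.

```bash
python3 - <<'E'
from h import *
a=save("wrist","pics/w1.png")
c=cam("scene")
for n,u,v,z in [("lowR",262.9,270.6,0),("lowL",337.1,238.6,0),("grip",253.4,302.9,.058)]: print(n,onz(c,u,v,z).round(4))
E
```

```text
lowR [ 0.5446 -0.1626 -0.    ]
lowL [0.5812 0.0638 0.    ]
grip [ 0.635  -0.2439  0.058 ]
```

View pics/w1.png

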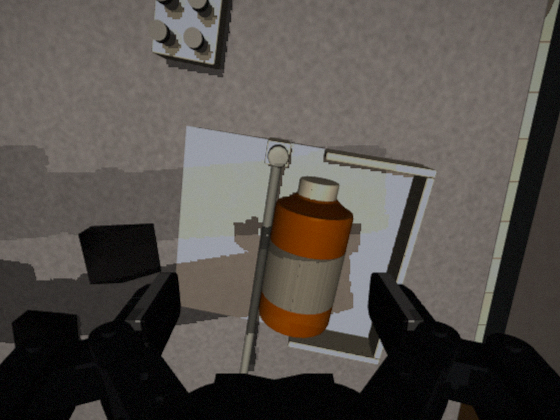

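Wrist view: chock at (80-160, 223-283), board low edge from (187,126) down to about (177,290), hinge at (278,155), rod running to (246,365), bottle between (320,190) and (295,330). I'll get the chock and board outlines from this.

```bash
python3 - <<'E'
from h import *
a=cv2.imread("pics/w1.png");s=cv2.imread("pics/sc.png")
g=lambda i:(255*(i/255.)**.45).astype(np.uint8)
x=cv2.resize(g(a[200:300,60:200]),None,fx=5,fy=5,interpolation=cv2.INTER_CUBIC)
y=cv2.resize(g(s[215:265,250:310]),None,fx=5,fy=5,interpolation=cv2.INTER_CUBIC)
o=np.zeros((500,700,3),np.uint8);o[:]=x;y=y[:250,:300]
cv2.imwrite("pics/ch.png",o[:, :]);
o2=np.zeros((500,800,3),np.uint8);o2[:500,:700]=x;
c=cam("wrist")
for n,u,v,z in [("lowL",187,126,0),("lowR",177,289,0),("hinge",278,153,.07),("rodA",275,180,.058),("rodB",246,365,.058)]: print(n,onz(c,u,v,z).round(4))
# chock polygons
for nm,im,(x0,x1,y0,y1),cc in [("w",a,(60,175,200,300),c),("s",s,(250,310,215,265),cam("scene"))]:
    m=(cv2.cvtColor(im,cv2.COLOR_BGR2GRAY)<(38 if nm=="w" else 50)).astype(np.uint8);r=np.zeros_like(m);r[y0:y1,x0:x1]=m[y0:y1,x0:x1]
    r=cv2.morphologyEx(r,cv2.MORPH_OPEN,np.ones((3,3)))
    k=max(cv2.findContours(r,0,2)[0],key=cv2.contourArea);k=cv2.convexHull(k)
    p=cv2.approxPolyDP(k,2.0,True)[:,0];print(nm,cv2.contourArea(k))
    for q in p: print(q,onz(cc,*map(float,q),0.).round(3)[:2],onz(cc,*map(float,q),.028).round(3)[:2])
E
```

```text
lowL [0.5768 0.0634 0.    ]
lowR [ 0.5476 -0.1403  0.    ]
hinge [0.677  0.0418 0.07  ]
rodA [0.6742 0.0142 0.058 ]
rodB [ 0.6401 -0.2081  0.058 ]
w 4041.5
[153 225] [ 0.526 -0.053] [ 0.537 -0.043]
[160 271] [ 0.528 -0.115] [ 0.539 -0.1  ]
[123 282] [ 0.479 -0.13 ] [ 0.494 -0.115]
[ 90 283] [ 0.436 -0.132] [ 0.454 -0.116]
[ 79 237] [ 0.433 -0.068] [ 0.452 -0.057]
[ 81 232] [ 0.437 -0.062] [ 0.455 -0.051]
[ 93 226] [ 0.453 -0.054] [ 0.47  -0.044]Traceback (most recent call last):
  File "<stdin>", line 15, in <module>
ValueError: max() iterable argument is empty
```

View pics/ch.png

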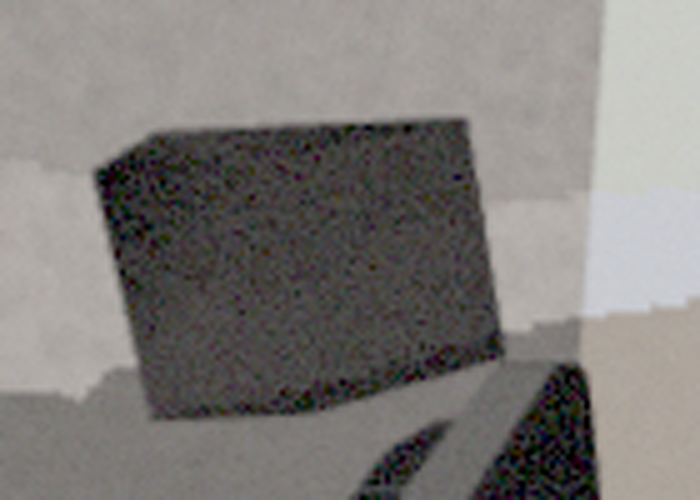

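The chock centre is about (0.4905,-0.085) with yaw about +0.035. Board origin is about (0.561,-0.049) with yaw about -0.152. I'll go above the chock's rear and turn the tool 92° so the jaws close across its width.

Emit:
{"op": "send_rows", "data": {"series": [[0, -0.22, -0.09, -0.155, 0, 0, 0.96], [0, -0.22, -0.09, -0.155, 0, 0, 0.96], [0, -0.22, -0.09, -0.155, 0, 0, 0.96], [0, -0.22, -0.09, -0.155, 0, 0, 0.96], [0, -0.22, -0.09, -0.155, 0, 0, 0.96], [0, -0.22, -0.09, -0.155, 0, 0, 0.96], [0, -0.22, -0.09, -0.155, 0, 0, 0.96], [0, -0.22, -0.09, -0.155, 0, 0, 0.96]], "grip_force": 40}}

```text
t: 1.15
tcp_pos: [0.5688, -0.0434, 0.1754]
tool_rot: [-3.141, -0.0, 2.378]
ft_force: [0.0, -1.1, 0.3]
grip_width: 1.003
grip_force: 0.0
```

Emit:
{"op": "send_rows", "data": {"series": [[0, -0.22, -0.09, -0.155, 0, 0, 0.96], [0, -0.22, -0.09, -0.155, 0, 0, 0.96], [0, -0.22, -0.09, -0.155, 0, 0, 0.96], [0, -0.22, -0.09, -0.155, 0, 0, 0.96], [0, -0.22, -0.09, -0.155, 0, 0, 0.96], [0, -0.22, -0.09, -0.155, 0, 0, 0.96], [0, -0.22, -0.09, -0.155, 0, 0, 0.96], [0, 0, 0, 0, 0, 0, 0.96]]}}

```text
t: 2.15
tcp_pos: [0.4751, -0.0816, 0.1099]
tool_rot: [-3.142, -0.003, -3.102]
ft_force: [0.5, -0.3, -0.3]
grip_width: 0.992
grip_force: 0.0
```

```bash
python3 - <<'E'
from h import *
s=bot.state();print(s["t"],s["tcp_pos"].round(4),s["tool_rot"].round(3),s["q"].round(2))
a=save("wrist","pics/w2.png");c=cam("wrist")
sc=cam("scene");print("bottom disc",onz(sc,307.7,298,.056).round(4),"jar",onz(sc,207,287,0).round(3),onz(sc,205,264,.075).round(3),"beaker",onz(sc,216,370,0).round(3))
E
```

```text
2.15 [ 0.4751 -0.0816  0.1099] [-3.142e+00 -3.000e-03 -3.102e+00] [ 0.31  0.38 -0.32  2.11  0.19  0.68  1.47]
bottom disc [ 0.6992 -0.132   0.056 ] jar [ 0.5   -0.307  0.   ] [ 0.484 -0.289  0.075] beaker [ 0.698 -0.389  0.   ]
```

View pics/w2.png

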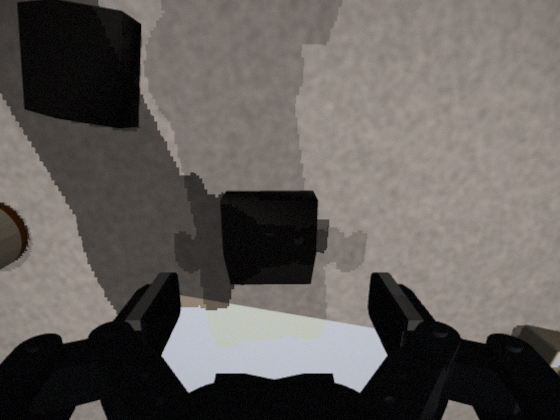

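Wrist view: the chock is at (222-317, 191-284), roughly centred between the jaws (col 275), with the thin edge at row 284 toward the board at the bottom. I'll compute its edges once more for the grasp.

```bash
python3 - <<'E'
from h import *
c=cam("wrist")
for n,u,v,z in [("rearL",222,191,.028),("rearR",317,191.5,.028),("thinL",230,284,.001),("thinR",312.5,283.5,.001)]: print(n,onz(c,u,v,z).round(4))
print(proj(c,[.475,-.0816,.028]))
E
```

```text
rearL [ 0.4481 -0.1159  0.028 ]
rearR [ 0.4457 -0.0544  0.028 ]
thinL [ 0.5306 -0.1139  0.001 ]
thinR [ 0.5273 -0.0478  0.001 ]
[273.10946781 232.21803529]
```

Emit:
{"op": "send_rows", "data": {"series": [[0, -0.06, -0.02, -0.35, 0, 0, 0], [0, -0.06, -0.02, -0.35, 0, 0, 0], [0, -0.06, -0.01, -0.35, 0, 0, 0], [0, 0, 0, -0.36, 0, 0, 0], [0, 0, 0, 0, 0, 0, 0]]}}

```text
t: 2.82
tcp_pos: [0.4653, -0.0838, 0.0252]
tool_rot: [3.141, -0.003, -3.105]
ft_force: [-0.5, -0.3, 0.5]
grip_width: 0.997
grip_force: 0.0
```

Emit:
{"op": "send_rows", "data": {"series": [[255, 0, 0, 0, 0, 0, 0], [255, 0, 0, 0, 0, 0, 0], [255, 0, 0, 0, 0, 0, 0], [255, 0, 0, 0, 0, 0, 0], [255, 0, 0, 0, 0, 0, 0], [255, 0, 0, 0, 0, 0, 0]], "grip_force": 40}}

```text
t: 3.58
tcp_pos: [0.4669, -0.0841, 0.0272]
tool_rot: [-3.141, 0.002, -3.104]
ft_force: [-1.4, 0.3, 7.1]
grip_width: 0.737
grip_force: 44.8
```

Emit:
{"op": "send_rows", "data": {"series": [[255, 0, 0, 0.25, 0, 0, 0], [255, 0.1, 0, 0.25, 0, 0, 0], [255, 0.44, 0.11, 0, -0.03, -0.2, -0.36], [255, 0.44, 0.11, 0, -0.03, -0.2, -0.36], [255, 0.44, 0.11, 0, -0.03, -0.2, -0.36], [255, 0.44, 0.11, 0, -0.03, -0.2, -0.36], [255, 0.44, 0.1, 0, -0.03, -0.2, -0.36], [255, 0, 0, 0, 0, 0, 0]]}}

```text
t: 4.58
tcp_pos: [0.6055, -0.0505, 0.0571]
tool_rot: [-3.133, 0.107, 2.992]
ft_force: [-0.7, 0.5, -2.3]
grip_width: 0.737
grip_force: 44.9
```

```bash
python3 - <<'E'
from h import *
s=bot.state();print(s["t"],s["tcp_pos"].round(4),s["tool_rot"].round(3),s["ft_force"].round(2))
a=save("wrist","pics/w3.png");b=save("side","pics/s3.png");d=save("scene","pics/c3.png")
g=lambda i:(255*(i/255.)**.6).astype(np.uint8)
r=lambda i:cv2.resize(g(i[:,:,::-1]),(400,300),interpolation=cv2.INTER_CUBIC)
cv2.imwrite("pics/m3.png",np.vstack([np.hstack([r(a),r(d[200:350,200:400])]),np.hstack([r(b[150:300,250:450]),r(a[210:420,140:420])])]))
E
```

```text
4.575 [ 0.6055 -0.0505  0.0571] [-3.133  0.107  2.992] [-0.75  0.47 -2.3 ]
```

View pics/m3.png

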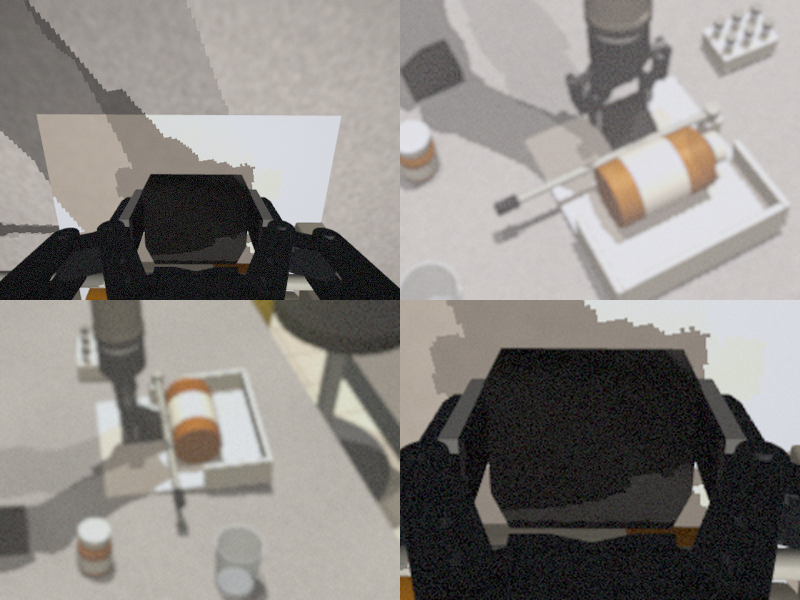

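The chock is gripped and square to the low edge. In the wrist view (top left of the montage) the low-edge corners are at (38,114) and (341,116), and the chock's rear edge is at row 175, cols 150-246. I'll refine the board frame from those.

```bash
python3 - <<'E'
from h import *
c=cam("wrist");T=bot.state()["tcp_pos"]
im=cv2.imread("pics/w3.png")
L=onz(c,38*1.4,114.3*1.4,0);R=onz(c,341*1.4,115.7*1.4,0)
v=(R-L);O=(L+R)/2;w=np.linalg.norm(v);v/=w;u=np.array([v[1],-v[0],0]);print(L.round(4),R.round(4),"w",w,"yaw",np.arctan2(u[1],u[0]),"O",O.round(4),"tcp board",((T-O)@u).round(4),((T-O)@v).round(4))
sc=cam("scene");side=cam("side")
# bottom disc & grip in new scene crop(2x): crop origin(200,200)
print(proj(sc,[.699,-.132,.056]))
def bd(P):return ((P-O)@u).round(4),((P-O)@v).round(4)
print("disc",bd(onz(sc,307.7,298,.056)),"hinge", bd(onz(sc,240+400/3.5,210+178/3.5,.058)))
# rear edge of chock top
for p in[(150,175),(246,175)]:print(bd(onz(c,p[0]*1.4,p[1]*1.4,.0571-.003)))
E
```

```text
[ 0.5378 -0.1626  0.    ] [0.5725 0.0615 0.    ] w 0.22677578354593783 yaw -0.15377897297614646 O [ 0.5551 -0.0506  0.    ] tcp board 0.0475 0.0058
[307.64560992 297.92308305]
disc (np.float64(0.1549), np.float64(-0.0584)) hinge (np.float64(0.1193), np.float64(0.0949))
(np.float64(0.0216), np.float64(-0.0202))
(np.float64(0.0212), np.float64(0.0345))
```

Emit:
{"op": "send_rows", "data": {"series": [[255, 0, 0, -0.18, 0, 0, 0], [255, 0, 0, -0.18, 0, 0, 0], [255, 0, 0, -0.04, 0, 0, 0], [255, 0, 0, 0, 0, 0, 0]]}}

```text
t: 5.22
tcp_pos: [0.6032, -0.0519, 0.0323]
tool_rot: [-3.131, 0.104, 2.991]
ft_force: [-5.7, -0.1, 8.8]
grip_width: 0.736
grip_force: 46.3
```

Emit:
{"op": "send_rows", "data": {"series": [[255, 0, 0, -0.02, 0, 0, 0], [255, 0, 0, 0, 0, 0, 0]]}}

```text
t: 5.48
tcp_pos: [0.6032, -0.052, 0.0322]
tool_rot: [-3.131, 0.104, 2.991]
ft_force: [-10.9, 0.0, 20.8]
grip_width: 0.74
grip_force: 47.6
```

Emit:
{"op": "send_rows", "data": {"series": [[255, 0, 0, 0.03, 0, 0, 0], [255, 0.1, -0.015, 0.0105, 0, 0, 0], [255, 0.1, -0.015, 0.0105, 0, 0, 0], [255, 0.1, -0.015, 0.0105, 0, 0, 0], [255, 0, 0, 0, 0, 0, 0]]}}

```text
t: 6.1
tcp_pos: [0.6234, -0.0544, 0.0346]
tool_rot: [-3.132, 0.107, 2.991]
ft_force: [-0.6, -0.5, -1.9]
grip_width: 0.738
grip_force: 44.9
```

```bash
python3 - <<'E'
from h import *
s=bot.state();print(s["t"],s["tcp_pos"].round(4),s["ft_force"].round(2))
b=save("side","pics/s4.png");d=save("scene","pics/c4.png");a=save("wrist","pics/w4.png")
g=lambda i:(255*(i/255.)**.6).astype(np.uint8)
r=lambda i:cv2.resize(g(i[:,:,::-1]),(400,300),interpolation=cv2.INTER_CUBIC)
cv2.imwrite("pics/m4.png",np.vstack([np.hstack([r(a[210:420,140:420]),r(d[235:325,270:390])]),np.hstack([r(b[180:255,290:390]),r(a)])]))
E
```

```text
6.1 [ 0.6234 -0.0544  0.0346] [-0.61 -0.46 -1.88]
```

View pics/m4.png

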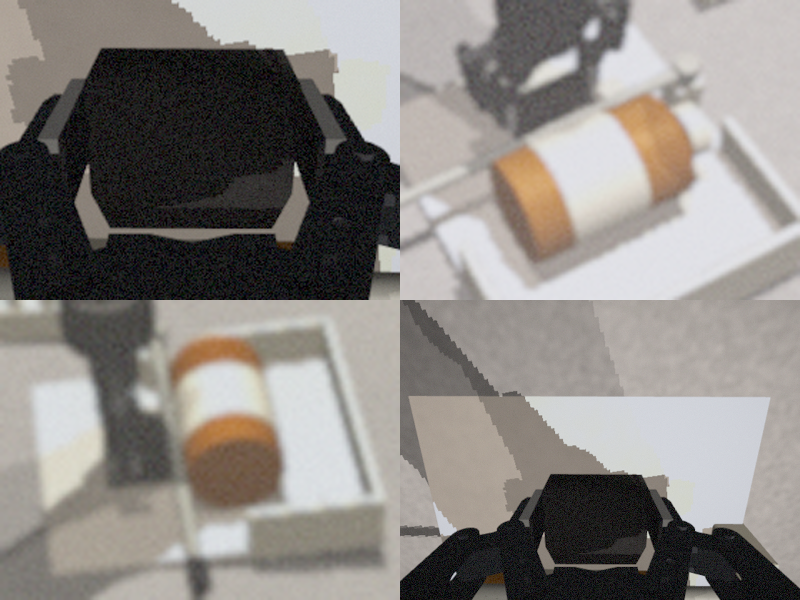

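No contact yet (force equals chock weight). I'm creeping forward.

Emit:
{"op": "send_rows", "data": {"series": [[255, 0.033, -0.005, 0.0035, 0, 0, 0], [255, 0.033, -0.005, 0.0035, 0, 0, 0], [255, 0.033, -0.005, 0.0035, 0, 0, 0], [255, 0, 0, 0, 0, 0, 0]]}}

```text
t: 6.75
tcp_pos: [0.6284, -0.0552, 0.0354]
tool_rot: [-3.132, 0.106, 2.991]
ft_force: [-0.4, -0.5, -2.4]
grip_width: 0.737
grip_force: 44.9
```

Emit:
{"op": "send_rows", "data": {"series": [[255, 0.033, -0.005, 0.0035, 0, 0, 0], [255, 0, 0, 0, 0, 0, 0]]}}

```text
t: 7.0
tcp_pos: [0.6303, -0.0555, 0.0356]
tool_rot: [-3.132, 0.105, 2.991]
ft_force: [0.3, 0.0, -1.8]
grip_width: 0.734
grip_force: 44.9
```

Emit:
{"op": "send_rows", "data": {"series": [[255, 0.033, -0.005, 0.0035, 0, 0, 0], [255, 0, 0, 0, 0, 0, 0]]}}

```text
t: 7.25
tcp_pos: [0.6316, -0.0558, 0.0355]
tool_rot: [-3.132, 0.104, 2.991]
ft_force: [-1.3, 0.4, -1.1]
grip_width: 0.744
grip_force: 45.1
```

```bash
cat >> h.py <<'E'
def bottle(im):
    # amber blobs in the scene picture: area centroid & extent
    h=cv2.cvtColor(im,cv2.COLOR_RGB2HSV);m=cv2.inRange(h,(5,110,60),(20,255,255));m[:, :285]=0;m[:,375:]=0;m[:250]=0;m[330:]=0
    y,x=np.nonzero(m);return x.mean().round(2),y.mean().round(2),len(x),np.percentile(x,2),np.percentile(y,98)
E
python3 - <<'E'
from h import *
print(bottle(cv2.imread("pics/sc.png")[:,:,::-1].copy()),bottle(cv2.imread("pics/c4.png")[:,:,::-1].copy()),bottle(bot.capture("scene")))
E
```

```text
(np.float64(328.8), np.float64(286.07), 882, np.float64(301.0), np.float64(308.38)) (np.float64(328.98), np.float64(285.59), 817, np.float64(301.0), np.float64(307.0)) (np.float64(329.07), np.float64(285.64), 816, np.float64(301.0), np.float64(308.0))
```

Emit:
{"op": "send_rows", "data": {"series": [[255, 0.033, -0.005, 0.0035, 0, 0, 0], [255, 0.033, -0.005, 0.0035, 0, 0, 0], [255, 0, 0, 0, 0, 0, 0]]}}

```text
t: 7.68
tcp_pos: [0.6365, -0.0564, 0.0362]
tool_rot: [-3.132, 0.106, 2.991]
ft_force: [-1.5, -0.3, -2.5]
grip_width: 0.736
grip_force: 44.9
```

```bash
python3 - <<'E'
from h import *
print(bottle(bot.capture("scene")))
E
```

```text
(np.float64(330.04), np.float64(287.16), 829, np.float64(301.56), np.float64(309.0))
```

The bottle has moved about 3-4 mm uphill, so contact is made. I'll hold, seat the chock and release.

Emit:
{"op": "send_rows", "data": {"series": [[255, 0, 0, -0.012, 0, 0, 0], [255, 0, 0, 0, 0, 0, 0], [255, 0, 0, 0, 0, 0, 0], [0, 0, 0, 0, 0, 0, 0], [0, 0, 0, 0, 0, 0, 0], [0, 0, 0, 0, 0, 0, 0], [0, 0, 0, 0, 0, 0, 0], [0, 0, 0, 0, 0, 0, 0]]}}

```text
t: 8.72
tcp_pos: [0.6361, -0.0564, 0.0354]
tool_rot: [-3.132, 0.105, 2.991]
ft_force: [0.1, -0.0, -0.2]
grip_width: 1.0
grip_force: 0.0
```

```bash
python3 - <<'E'
from h import *
s=bot.state();print(s["t"],s["tcp_pos"].round(4),s["ft_force"].round(2))
d=save("scene","pics/c5.png");print(bottle(d));a=save("wrist","pics/w5.png");b=save("side","pics/s5.png")
g=lambda i:(255*(i/255.)**.6).astype(np.uint8)
r=lambda i:cv2.resize(g(i[:,:,::-1]),(400,300),interpolation=cv2.INTER_CUBIC)
cv2.imwrite("pics/m5.png",np.vstack([np.hstack([r(a[210:420,140:420]),r(d[235:325,270:390])]),np.hstack([r(b[180:255,290:390]),r(a)])]))
E
```

```text
8.725 [ 0.6361 -0.0564  0.0354] [ 0.06 -0.05 -0.18]
(np.float64(329.88), np.float64(287.09), 826, np.float64(302.0), np.float64(309.0))
```

View pics/m5.png

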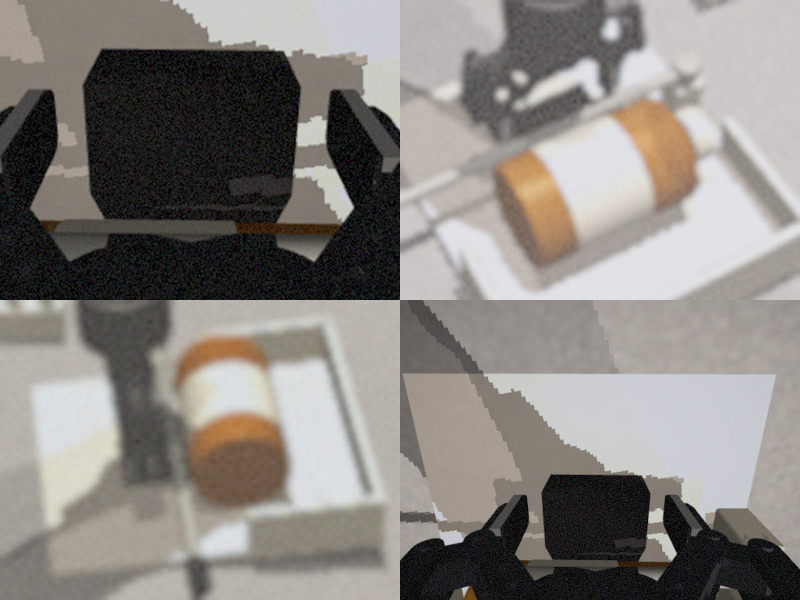

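The chock is released; the bottle rests against it and a gap to the rod is visible in the side crop. Next I back off, go up, close the fingers and move to the uphill side of the rod's outer end.

Emit:
{"op": "send_rows", "data": {"series": [[0, -0.12, 0.018, 0, 0, 0, 0], [0, -0.13, 0.02, 0, 0, 0, 0], [0, 0, 0, 0.4, 0, 0, 0], [0, 0, 0, 0.6, 0, 0, 0], [0, 0, 0, 0.7, 0, 0, 0], [0, 0, 0, 0.7, 0, 0, 0], [255, 0.1, -0.4, 0, 0, 0, 0], [255, 0.2, -0.6, 0, 0, 0, 0]]}}

```text
t: 9.88
tcp_pos: [0.6389, -0.1131, 0.1804]
tool_rot: [-3.132, 0.106, 2.994]
ft_force: [0.5, -0.0, -0.6]
grip_width: 0.605
grip_force: 0.0
```

Emit:
{"op": "send_rows", "data": {"series": [[255, 0.2, -0.6, 0, 0, 0, 0], [255, 0.2, -0.65, 0, 0, 0, 0], [255, 0.06, -0.6, 0, 0, 0, 0], [255, 0, 0, 0, 0, 0, 0]]}}

```text
t: 10.38
tcp_pos: [0.6653, -0.2298, 0.1789]
tool_rot: [-3.13, 0.105, 2.985]
ft_force: [1.0, 0.6, -0.1]
grip_width: -0.001
grip_force: 0.0
```

```bash
python3 - <<'E'
from h import *
s=bot.state();print(s["t"],s["tcp_pos"].round(4),s["grip_width"])
a=save("wrist","pics/w6.png");d=save("scene","pics/c6.png");print(bottle(d))
g=lambda i:(255*(i/255.)**.6).astype(np.uint8)
r=lambda i:cv2.resize(g(i[:,:,::-1]),(400,300),interpolation=cv2.INTER_CUBIC)
cv2.imwrite("pics/m6.png",np.hstack([r(a),r(d[220:340,230:390])]))
c=cam("wrist");print(proj(c,[.6667,-.2252,.058]))
E
```

```text
10.375 [ 0.6653 -0.2298  0.1789] -0.0013596387051828325
(np.float64(330.55), np.float64(286.93), 789, np.float64(302.76), np.float64(309.0))
[274.65773712 201.94483291]
```

View pics/m6.png

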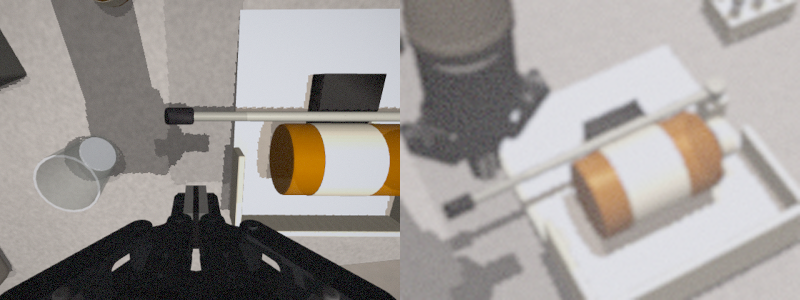

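Wrist view: the closed fingers are uphill of the rod and left of the wall (180-210, 185-240), the rod and grip are at (180,115), and the chock is square under the rod at cols 308-385 with the bottle behind it. I'll check the lateral centring numerically.

```bash
python3 - <<'E'
from h import *
c=cam("wrist");sc=cam("scene")
O=np.array([.558,-.0497,0]);y=-.153;u=np.array([np.cos(y),np.sin(y),0]);v=np.array([-u[1],u[0],0])
bd=lambda P:(((P-O)@u).round(4),((P-O)@v).round(4))
k=1.4
print("chock top corners",bd(onz(c,308*k,109*k,.035)),bd(onz(c,313*k,74*k,.033)),bd(onz(c,385*k,75*k,.033)))
print("bottle left rim top, label left/right apex")
for p in[(300,160),(325,160),(389,160)]:print(bd(onz(c,p[0]*k,p[1]*k,.098)))
# disc centre
print("disc centre",bd(onz(c,283*k,160*k,.058)))
# scene crop scale 2.5, origin 230,220 : disc centre
for n,p in dict(disc=(590,197)).items():print(n,bd(onz(sc,230+(p[0]-400)/2.5,220+p[1]/2.5,.058)))
for p in[(585,138),(643,108)]:print("chock rear top scene",bd(onz(sc,230+(p[0]-400)/2.5,220+p[1]/2.5,.034)))
E
```

```text
chock top corners (np.float64(0.1003), np.float64(-0.0323)) (np.float64(0.0635), np.float64(-0.0333)) (np.float64(0.0643), np.float64(0.0429))
bottle left rim top, label left/right apex
(np.float64(0.134), np.float64(-0.0606))
(np.float64(0.1339), np.float64(-0.0377))
(np.float64(0.1336), np.float64(0.0209))
disc centre (np.float64(0.1525), np.float64(-0.0601))
disc (np.float64(0.153), np.float64(-0.0649))
chock rear top scene (np.float64(0.083), np.float64(-0.0324))
chock rear top scene (np.float64(0.0794), np.float64(0.0378))
```

Chock centre y ≈ +0.003 and bottle centre y ≈ +0.004, so they are centred. Working out the swing path next.

Emit:
{"op": "send_rows", "data": {"series": [[255, 0, 0, -0.6, 0, 0, 0], [255, 0, 0, -0.6, 0, 0, 0], [255, 0, 0, -0.5, 0, 0, 0], [255, 0, 0, -0.3, 0, 0, 0], [255, 0, 0, 0, 0, 0, 0]]}}

```text
t: 11.1
tcp_pos: [0.666, -0.2237, 0.0583]
tool_rot: [-3.133, 0.103, 2.993]
ft_force: [-0.4, 0.6, 0.6]
grip_width: 0.002
grip_force: 0.0
```

```bash
python3 - <<'E'
from h import *
s=bot.state();p=s["tcp_pos"];print(s["t"],p.round(4),s["ft_force"].round(1))
O=np.array([.558,-.0497,0]);y=-.153;u=np.array([np.cos(y),np.sin(y),0]);v=np.array([-u[1],u[0],0])
for i,t in enumerate(np.linspace(0.1,1.35,16)):
    r=.262-.062*t/1.35
    q=O+(.104-r*np.sin(t)+.016*np.cos(t))*u+(.105-r*np.cos(t)-.016*np.sin(t))*v
    print(i,round(t,2),q[:2].round(3),((q-p)[:2]/.06).round(2));p=q
E
```

```text
11.1 [ 0.666  -0.2237  0.0583] [-0.4  0.6  0.6]
0 0.1 [ 0.628 -0.215] [-0.64  0.14]
1 0.18 [ 0.608 -0.206] [-0.33  0.14]
2 0.27 [ 0.59  -0.196] [-0.31  0.17]
3 0.35 [ 0.572 -0.185] [-0.29  0.19]
4 0.43 [ 0.556 -0.172] [-0.27  0.21]
5 0.52 [ 0.541 -0.159] [-0.25  0.23]
6 0.6 [ 0.528 -0.144] [-0.22  0.25]
7 0.68 [ 0.516 -0.128] [-0.2   0.26]
8 0.77 [ 0.506 -0.112] [-0.17  0.27]
9 0.85 [ 0.497 -0.095] [-0.14  0.28]
10 0.93 [ 0.49  -0.078] [-0.12  0.29]
11 1.02 [ 0.485 -0.061] [-0.09  0.29]
12 1.1 [ 0.481 -0.043] [-0.07  0.29]
13 1.18 [ 0.479 -0.026] [-0.04  0.29]
14 1.27 [ 0.478 -0.008] [-0.01  0.29]
15 1.35 [0.478 0.009] [0.01 0.28]
```

Emit:
{"op": "send_rows", "data": {"series": [[255, -0.3, 0.07, 0, 0, 0, 0], [255, -0.34, 0.07, 0, 0, 0, 0], [255, -0.33, 0.14, 0, 0, 0, 0], [255, -0.31, 0.17, 0, 0, 0, 0], [255, -0.29, 0.19, 0, 0, 0, 0], [255, -0.27, 0.21, 0, 0, 0, 0]]}}

```text
t: 11.85
tcp_pos: [0.5572, -0.1743, 0.0615]
tool_rot: [-3.131, 0.109, 2.991]
ft_force: [1.2, -1.0, -0.1]
grip_width: -0.005
grip_force: 0.5
```

```bash
python3 - <<'E'
from h import *
print(bottle(save("scene","pics/c7.png")));s=bot.state();print(s["ft_force"],s["tcp_pos"])
E
```

```text
(np.float64(330.8), np.float64(286.82), 771, np.float64(303.0), np.float64(308.0))
[-2.55431061  1.32401611 -0.44464837] [ 0.55477855 -0.17216056  0.0609281 ]
```

Emit:
{"op": "send_rows", "data": {"series": [[255, -0.25, 0.23, 0, 0, 0, 0], [255, -0.22, 0.25, 0, 0, 0, 0], [255, -0.2, 0.26, 0, 0, 0, 0], [255, -0.17, 0.27, 0, 0, 0, 0], [255, -0.14, 0.28, 0, 0, 0, 0], [255, -0.12, 0.29, 0, 0, 0, 0]]}}

```text
t: 12.65
tcp_pos: [0.4899, -0.0784, 0.0597]
tool_rot: [-3.132, 0.106, 2.991]
ft_force: [-0.1, -1.9, 0.3]
grip_width: 0.002
grip_force: 0.5
```

Emit:
{"op": "send_rows", "data": {"series": [[255, -0.09, 0.29, 0, 0, 0, 0], [255, -0.07, 0.29, 0, 0, 0, 0], [255, -0.04, 0.29, 0, 0, 0, 0], [255, -0.01, 0.29, 0, 0, 0, 0], [255, 0.01, 0.28, 0, 0, 0, 0], [255, 0, 0, 0, 0, 0, 0], [255, 0, 0, 0, 0, 0, 0]]}}

```text
t: 13.52
tcp_pos: [0.4783, 0.007, 0.0596]
tool_rot: [-3.132, 0.106, 2.991]
ft_force: [-0.1, -0.5, -0.1]
grip_width: 0.003
grip_force: 0.0
```

```bash
python3 - <<'E'
from h import *
d=save("scene","pics/c8.png");print(bottle(d));s=bot.state();print(s["t"],s["ft_force"].round(1),s["tcp_pos"].round(4))
b=save("side","pics/s8.png");a=save("wrist","pics/w8.png")
g=lambda i:(255*(i/255.)**.6).astype(np.uint8)
r=lambda i:cv2.resize(g(i[:,:,::-1]),(400,300),interpolation=cv2.INTER_CUBIC)
cv2.imwrite("pics/m8.png",np.vstack([np.hstack([r(d[220:340,230:390]),r(d)]),np.hstack([r(b[165:285,250:410]),r(a)])]))
E
```

```text
(np.float64(331.15), np.float64(286.6), 763, np.float64(303.0), np.float64(308.0))
13.575 [ 0.1 -0.1 -0.4] [0.4783 0.0066 0.0595]
```

View pics/m8.png

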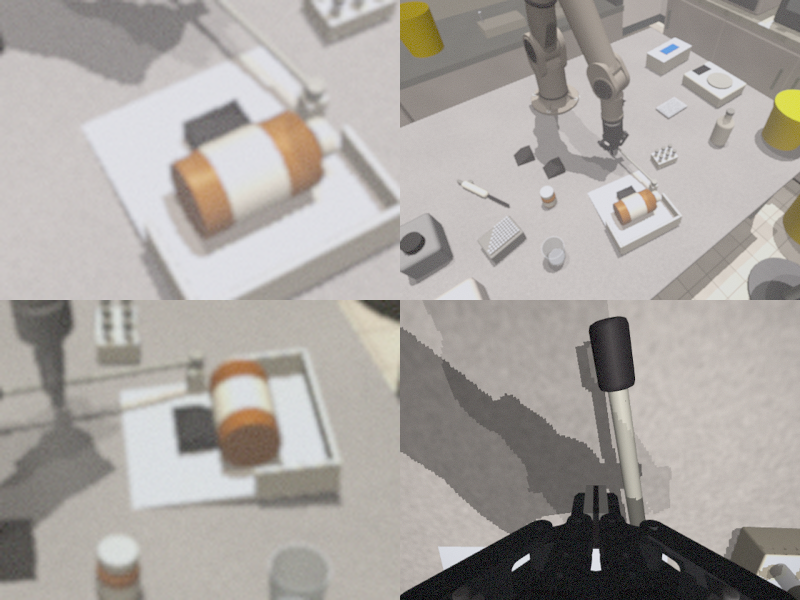

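The stop arm is swung well open (pointing downhill), and the chock sits square against the bottle. I'll ease off the rod and check that nothing creeps.

Emit:
{"op": "send_rows", "data": {"series": [[255, 0, -0.2, 0, 0, 0, 0], [255, 0, 0, 0, 0, 0, 0], [255, 0, 0, 0, 0, 0, 0], [255, 0, 0, 0, 0, 0, 0], [255, 0, 0, 0, 0, 0, 0], [255, 0, 0, 0, 0, 0, 0], [255, 0, 0, 0, 0, 0, 0], [255, 0, 0, 0, 0, 0, 0]]}}

```text
t: 14.68
tcp_pos: [0.4783, -0.0049, 0.0594]
tool_rot: [-3.132, 0.105, 2.991]
ft_force: [-0.6, 0.1, 0.8]
grip_width: 0.002
grip_force: 0.0
```

```bash
python3 - <<'E'
from h import *
a=cv2.imread("pics/c8.png").astype(int)[:,:,::-1];d=bot.capture("scene");print(bottle(d),np.abs(a-d)[250:320,300:375].mean())
print(bot.close_job())
E
```

```text
(np.float64(331.19), np.float64(286.55), 758, np.float64(303.0), np.float64(308.0)) 2.014222222222222
the job is handed in; nothing more can be done
None
```

The chock sits square and centred against the low side of the bottle, the stop arm is swung open to about 1.35 rad, and the bottle was holding still; I handed the job in at about 15 s, and no verdict came back.

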